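# Samples from the block thermostat to the transport rack, in sequence

### The job

The four sample vessels carry no labels; they are known only by their place in the row, so move them from the block thermostat to the steel transport rack without losing the sequence: the vessel nearest the thermostat's control panel goes into the compartment nearest the rack's handle, the next one into the next compartment, and so on to the far end. Set each one down gently, upright on the floor of its own compartment, without dropping or knocking over any, and leave the bottles behind alone.

Things in the scene. Friction and masses are not known exactly. Their poses are not given: they have to be found in the camera images.
- vial: glass sample vial, the slimmest vessel: round, 28 mm wide up to 74 mm height, with a paper band round it from 20 to 50 mm; a black cap 24 mm wide; 95 mm tall in all, 60 g. Origin: centre of its underside, z up its axis. Grip the glass some 55 to 68 mm above the origin
- jar: squat amber glass jar with a wide white lid: 44 mm wide, 72 mm tall (lid from 54 mm up, 44 mm wide), 110 g. Origin: centre of its underside, z up its axis. Grip it some 40 to 62 mm above the origin
- flask: white plastic bottle with sloping shoulders and a narrow white cap: body 38 mm wide up to 60 mm height, cap 25 mm wide, 90 mm tall in all, 70 g. Origin: centre of its underside, z up its axis. Grip the body some 45 to 52 mm above the origin
- beaker: open clear beaker, 45 mm wide over the walls, 56 mm tall, 50 g. Origin: centre of its underside, z up its axis. Grip it from outside across its walls, some 38 to 44 mm above the origin
- block_vial: aluminium block 62 x 62 x 30 mm fixed in one of the four places of the thermostat (which one varies); in its round pocket, 32 mm wide and 16 mm deep, the vial stands at the start. Origin: centre of its underside; the pocket is on its z axis, pocket floor at z = +14, top at z = +30 mm; axes parallel to the thermostat's
- block_jar: aluminium block 62 x 62 x 30 mm fixed in one of the four places of the thermostat (which one varies); in its round pocket, 48 mm wide and 16 mm deep, the jar stands at the start. Origin: centre of its underside; the pocket is on its z axis, pocket floor at z = +14, top at z = +30 mm; axes parallel to the thermostat's
- block_flask: aluminium block 62 x 62 x 30 mm fixed in one of the four places of the thermostat (which one varies); in its round pocket, 42 mm wide and 16 mm deep, the flask stands at the start. Origin: centre of its underside; the pocket is on its z axis, pocket floor at z = +14, top at z = +30 mm; axes parallel to the thermostat's
- block_beaker: aluminium block 62 x 62 x 30 mm fixed in one of the four places of the thermostat (which one varies); in its round pocket, 50 mm wide and 16 mm deep, the beaker stands at the start. Origin: centre of its underside; the pocket is on its z axis, pocket floor at z = +14, top at z = +30 mm; axes parallel to the thermostat's
- thermostat: white low block thermostat (off, cool, fixed), 86 (x) by 326 mm (y); grey control panel with knob at its -y end. Left or right of the rack. Origin: under the middle of the row of blocks, on the worktop. Block places x = 0, y = -96 (next to panel), -32, +32, +96 mm; heights: blocks' underside 36, top 66, pocket floor 50, rim 48, knob 62 mm. Room for fingers only across the row (along its x)
- rack: low stainless-steel rack (fixed), 67 (x) by 259 mm (y), with four square compartments 61 mm wide inside; a loop handle with grey grip sticks out at its +y end. Origin: under the middle of the row, on the worktop. Compartment centres x = 0, y = +96 (next to handle), +32, -32, -96 mm; floor 3, wall tops 19 mm high. To clear neighbours close the fingers across the row (along its x)
- wash_bottle: white wash bottle with red bent spout, 215 mm tall, a bystander behind the work, between tall instruments whose fronts begin at x = 0.54 m (keep gripper and wrist clear of them): leave alone. Origin: centre of its underside
- amber_bottle: amber bottle with black cap, 60 mm wide, 122 mm tall, a bystander behind the work on the left: leave alone. Origin: centre of its underside

How it is judged:
By the outcome, as a careful person would: the job done as asked, in the order asked, and still so for the second after the job is handed in, with the robot touching nothing.
It also fails if it takes over 112 s, if anything falls off the work surface, if the arm or the gripper's body presses on something with over 40 N, if the wrist force passes 120 N, or if a joint passes its speed limit or range.

### The arm

A 6-joint arm with a two-finger parallel gripper is mounted at the origin on a cart in front of the work surface, level with it; the furniture and walls round the work are solid. World frame = base frame: x ahead of the robot, y to its left, z up, the work surface at z = 0. Lengths are in mm, angles in degrees, forces in N, time in s.
With the tool pointing down it reaches from about 350 to 850 mm from the base axis. Payload 8.1 kg.
Tool frame: the origin (TCP) lies between the finger pads; the fingertips stand 22 mm ahead of it and the grasp point (between the pads) lies 3 mm ahead of it; z points along the fingers, y is the direction in which the jaws open and shut (so a half turn about z gives the same grasp; the last joint's range is limited). The gripper opens to 85 mm and grips with 20 to 120 N. Pads are 22 mm wide; open, the fingers measure 114 mm over their backs; the gripper's body (76 mm by 85 mm) begins 54 mm behind the grasp point. The pads swing forward as they close: fully open they stand 13 mm farther back than shut.
Start: joints at [-76.341, 7.471, 85.268, -0, 87.261, -4.893], TCP at [190.923, -568.818, 253.292] pointing down, gripper open.
Joint ranges: [-169.43, 169.43], [-51.17, 129.36], [1.28, 143.12], [-76.62, 256.62], [0, 156.53], [-152.29, 152.29]. Speed limits (degrees/s): [136.94, 136.94, 159.86, 180, 180, 180].

### API

Orientations are given as [roll, pitch, yaw] about the fixed x, y, z axes, in that order (R = Rz(yaw) Ry(pitch) Rx(roll)).
In Python, from bench import r gives the robot as it stands.
- The arm moves only by the tool drive_tool, never from a script. Its argument "moves" is a list of rows, each a list of 2 entries, a list of its own where there are three numbers: the shift along the world's x, y, z in mm, then the turn about the world's z in degrees. A call has exactly 8 rows; each row is the pose to reach, as a shift and turn from the pose commanded when the call began; what a row does not reach only later rows make up. A row lasts 1/12 s, in which the tool goes at most 41.7 mm and 7.16 degrees, less where a joint would pass 70% of its speed; a pose out of reach is approached as far as the arm can. A call with a gripper value outside its range is refused whole. "fingers" is the finger opening in mm, from 0 to 85.4, set as the call begins (left out, the last holds). The fingers move at their own pace and stop on an object; "squeeze" is the grip in N (left out, the last holds). Time passes only in rows, so rows that repeat a pose let the fingers close, or fill a call up. It gives the time, the measured TCP pose, the force and the opening at its end, in the units of the state.
- r.sense(): the state, without advancing time (a new reading comes with each control period).
- r.snapshot(name): name is "scene" or "side" or "wrist"; returns a dict with "pixels" (400x640x3 uint8, red, green, blue), "camera_matrix" (3x3 intrinsics, pixels), "k1" (the pictures are not rectified: a ray, as slopes to the right and down, at radius r is drawn at 1 + k1 r^2 times it, then the intrinsics apply), "xyz" and "orientation" of the camera in the world. Camera axes: x right, y down, z forward; pixel columns grow to the right and rows downward; lengths in mm; the calibration is good to about 2 mm. A picture is of the moment at which its call begins. There is no depth.
- r.hand_in(): hands the job in, once; it reports no verdict.
The state is a dict: "time": time; "joint_pos": joint angles; "qd": joint speeds; "joint_efforts": joint torques, N m; "tool_pos": TCP position; "tcp_rot": TCP orientation; "ft_force": force on the tool from outside, world axes, zero at the start; "wrist_torque": the same for the moment, N m; "finger_gap": finger opening in mm.
Only numpy, scipy, OpenCV 4.12 (cv2) and the standard library are available. Lean on these libraries where they do the work, as an engineer would, in place of code of your own. Each camera call takes 0.05 s, during which the arm holds its last target.

## Working session

There is one attempt and no reset: what is moved stays moved. The work goes in short steps, Python scripts to look and compute and a tool call to move; the robot and the scene stay as the last step left them, time stands still between calls to the robot, and variables do not carry over. Pictures are saved under pics/ and viewed, and the job is handed in when it is done.

Besides the shell and the picture viewer there is one more tool, called after "Emit:" as name(argument=value, ...) on one line, values as JSON. drive_tool: Moves the arm, as the interface text tells. Its arguments: {"type":"object","properties":{"moves":{"type":"array","items":{"type":"array"}},"fingers":{"type":"number"},"squeeze":{"type":"number"}},"required":["moves"]}

```bash
ls; mkdir -p pics
cat > h.py <<'E'
import numpy as np, cv2
from scipy.spatial.transform import Rotation as R
from bench import r
def snap(n,f):
    s=r.snapshot(n); cv2.imwrite(f,s["pixels"][:,:,::-1]); return s
def ray(s,u,v):
    K=np.array(s["camera_matrix"]); d=np.array([s["k1"],0,0,0,0],float)
    p=cv2.undistortPoints(np.array([[[u,v]]],float),K,d)[0,0]
    M=R.from_euler('xyz',s["orientation"],degrees=True).as_matrix()
    return np.array(s["xyz"],float), M@np.array([p[0],p[1],1.])
def onz(s,u,v,z):
    o,d=ray(s,u,v); return o+d*(z-o[2])/d[2]
def proj(s,P):
    K=np.array(s["camera_matrix"]); M=R.from_euler('xyz',s["orientation"],degrees=True).as_matrix()
    c=M.T@(np.array(P,float)-np.array(s["xyz"])); 
    return cv2.projectPoints(c.reshape(1,1,3),np.zeros(3),np.zeros(3),K,np.array([s["k1"],0,0,0,0],float))[0].ravel()
E
python3 - <<'E'
from h import *
import pickle
print(r.sense())
for n in ["scene","side","wrist"]:
    s=snap(n,f"pics/{n}0.png"); pickle.dump(s,open(n+"0.pkl","wb")); print(n,s["xyz"],s["orientation"],s["k1"],s["camera_matrix"])
E
```

```text
pics
{'time': 0.0, 'joint_pos': array([-7.63384157e+01,  7.51487624e+00,  8.53285522e+01, -2.21139258e-04,
        8.72610063e+01, -4.89287159e+00]), 'qd': array([-0.04216548, -0.14517788,  0.07360788,  0.15346335, -0.08925948,
        0.07211081]), 'joint_efforts': array([ 3.31282527e-04, -5.69402075e+01, -5.00544691e+01,  7.36151355e-05,
        1.49018818e-02,  1.55129818e-06]), 'tool_pos': array([ 190.82688813, -568.31855452,  252.25377297]), 'tcp_rot': array([-1.79895927e+02, -8.68748016e-03,  1.85544588e+01]), 'ft_force': array([-0.57700418,  0.42503701, -0.54147253]), 'wrist_torque': array([-0.02507965, -0.01316529,  0.03330255]), 'finger_gap': 85.39627608048652}
scene [-116.77736323  603.84600434  510.26889123] [-116.63822618   -0.55948675 -133.23091846] -0.0507800159404177 [[379.58072406   0.         321.44252664]
 [  0.         379.58072406 200.92212337]
 [  0.           0.           1.        ]]
side [ 167.98930845 1112.40163513  968.05309144] [-128.07189026   -0.53795832 -161.54322495] -0.03561579886916069 [[510.9059925    0.         318.42769726]
 [  0.         510.9059925  194.07472678]
 [  0.           0.           1.        ]]
wrist [ 262.31711387 -543.58123097  373.16150025] [ 1.62823764e+02 -2.50468049e-03 -7.14150656e+01] 0.006427706099891497 [[276.90005034   0.         316.93531483]
 [  0.         276.90005034 198.41066475]
 [  0.           0.           1.        ]]
```

View pics/scene0.png

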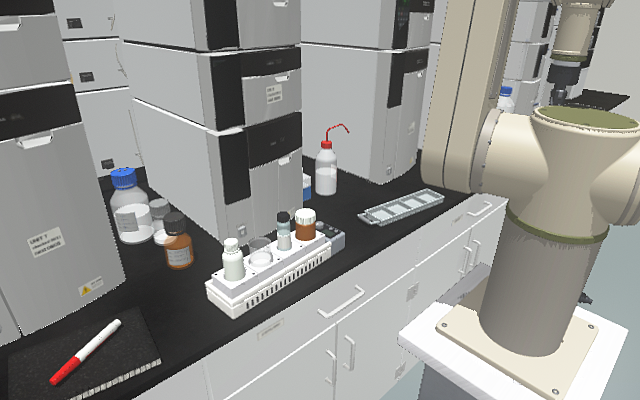

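View pics/side0.png

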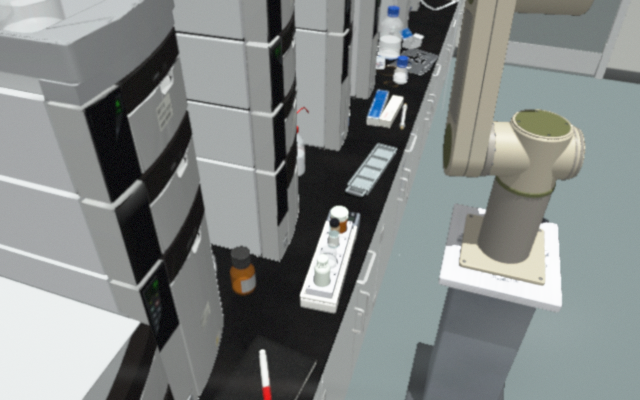

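View pics/wrist0.png

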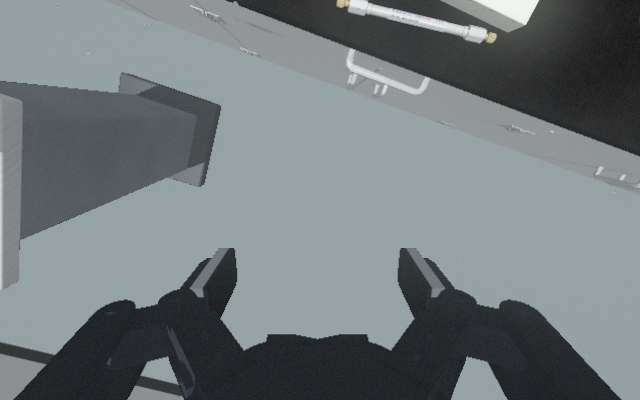

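Run:
```python
import cv2,numpy as np
a=cv2.imread('pics/scene0.png')
cv2.imwrite('pics/z1.png',cv2.resize(a[195:320,195:355],None,fx=5,fy=4.8,interpolation=cv2.INTER_CUBIC)[:600,:800])
cv2.imwrite('pics/z2.png',cv2.resize(a[170:240,345:455],None,fx=7,fy=7,interpolation=cv2.INTER_CUBIC))
b=cv2.imread('pics/side0.png')
cv2.imwrite('pics/z3.png',cv2.resize(b[135:315,290:410],None,fx=3.3,fy=3.3,interpolation=cv2.INTER_CUBIC))
```

```text
(no output)
```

View pics/z1.png

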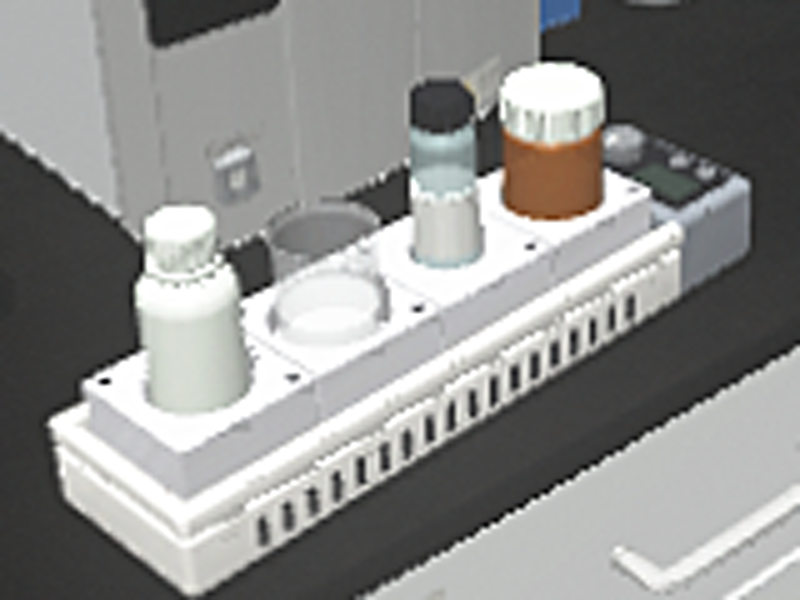

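View pics/z2.png

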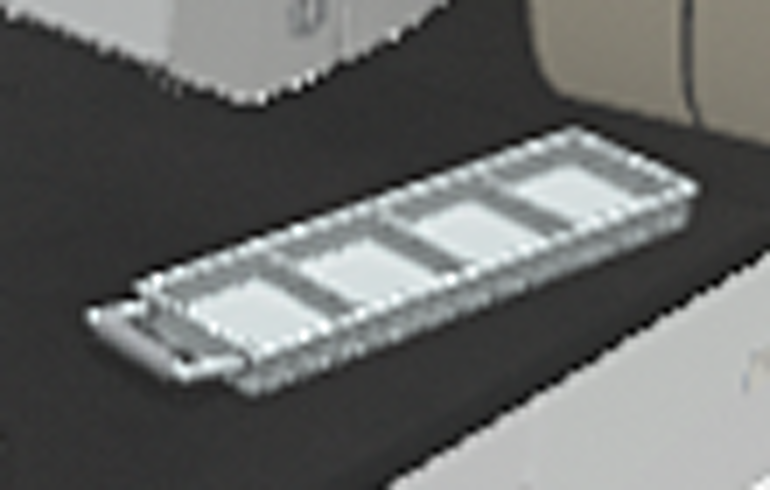

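View pics/z3.png

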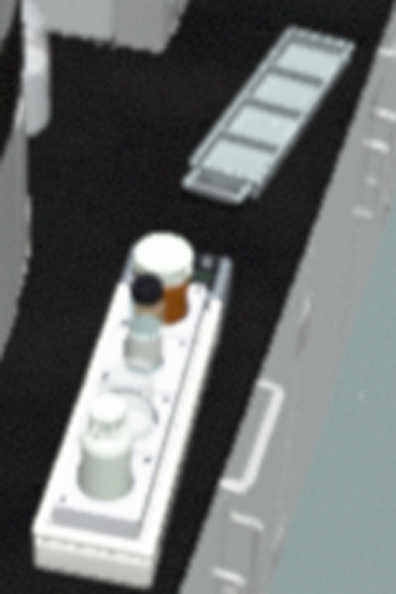

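Run:
```python
from h import *
import pickle
s=pickle.load(open('scene0.pkl','rb')); q=pickle.load(open('side0.pkl','rb'))
def show(s,name,pts,z):
    P=np.array([onz(s,u,v,z)[:2] for u,v in pts]); print(name,P.round(1).tolist())
    return P
A=show(s,'blk FL..',[(212,275.8),(231.6,288.75),(325,235.4)],66)
print(np.linalg.norm(A[0]-A[1]),np.linalg.norm(A[2]-A[1]))
B=show(s,'rack',[(364.7,210.7),(381.9,221.1),(444.6,196.7),(427.1,188.3)],19)
for i in range(4): print(np.linalg.norm(B[i]-B[(i+1)%4]))
print(B.mean(0), B.mean(0)[0])
d=(B[0]+B[1]-B[2]-B[3]);print('rack yaw',np.degrees(np.arctan2(-d[0],d[1])))
d=A[1]-A[2];print('th yaw',np.degrees(np.arctan2(-d[0],d[1])))
# side: rack corners z3 scale 3.3 off 290,135
z3=lambda x,y:(290+x/3.3,135+y/3.3)
B=show(q,'rack side',[z3(190,163),z3(252,192),z3(352,45),z3(293,28)],19)
for i in range(4): print(np.linalg.norm(B[i]-B[(i+1)%4]))
print(B.mean(0))
d=(B[0]+B[1]-B[2]-B[3]);print('rack yaw',np.degrees(np.arctan2(-d[0],d[1])))
C=show(q,'blk side',[z3(57,510),z3(138,525)],66)
# lids: jar top z=50+72=122, flask cap 140, vial cap 145
z1=lambda x,y:(195+x/5,195+y/4.8)
show(s,'jar lid',[z1(553,85)],122); show(q,'jar',[z3(164,250)],122)
show(s,'vial',[z1(443,92)],145); show(q,'vial',[z3(148,290)],145)
show(s,'flask',[z1(180,222)],140); show(q,'flask',[z3(108,408)],140)
show(s,'beaker',[z1(325,225)],106)
```

```text
blk FL.. [[435.2, 360.5], [378.2, 352.9], [396.4, 104.6]]
57.424375537224414 248.9232042902962
rack [[469.9, -117.8], [401.3, -107.3], [367.0, -363.1], [436.2, -375.8]]
69.41078726172647
258.039242042059
70.28460379781468
260.2295104661458
[ 418.5913662  -240.98852425] 418.591366195153
rack yaw -7.5355670571263405
th yaw 4.187501284908306
rack side [[473.4, -115.3], [407.5, -91.5], [370.5, -365.7], [435.7, -377.4]]
70.03769505578676
276.78419588008484
66.21680244239224
264.779029404626
[ 421.78954695 -237.47522083]
rack yaw -7.926514425959283
blk side [[435.5, 365.5], [377.7, 360.2]]
jar lid [[426.3, 134.8]]
jar [[428.5, 133.5]]
vial [[419.1, 199.2]]
vial [[419.4, 208.1]]
flask [[409.9, 326.4]]
flask [[411.0, 328.9]]
beaker [[418.3, 260.1]]
```

Emit:
drive_tool(moves=[[[15,17,0],5],[[45,50,0],12],[[75,85,0],19],[[105,120,0],26],[[135,155,0],33],[[165,190,0],40],[[195,225,0],47],[[215,245,0],54]])

```text
time: 0.82
tool_pos: [398.7, -330.5, 253.2]
tcp_rot: [-180.0, -0.0, 72.9]
ft_force: [0.3, -0.7, -0.5]
finger_gap: 85.3
```

Emit:
drive_tool(moves=[[[10,10,0],6],[[12,13,0],10],[[12,13,0],10],[[12,13,0],10],[[12,13,0],10],[[12,13,0],10],[[12,13,0],10],[[12,13,0],10]])

```text
time: 1.48
tool_pos: [409.5, -319.9, 253.2]
tcp_rot: [-180.0, -0.0, 82.4]
ft_force: [-0.1, -0.3, 0.5]
finger_gap: 85.3
```

Run:
```python
from h import *
import pickle
s=snap('wrist','pics/w1.png'); pickle.dump(s,open('w1.pkl','wb')); x=r.sense(); print(x['time'],x['tool_pos'],x['tcp_rot'],x['joint_pos'],s['xyz'],s['orientation'])
```

```text
1.5333 [ 409.61161327 -319.79485762  253.24653748] [-1.79995110e+02 -3.40798687e-03  8.24632947e+01] [-4.36342902e+01 -5.03114913e+00  9.79532663e+01 -1.27304159e-04
  8.70838417e+01 -3.60975786e+01] [ 419.29114266 -244.03693429  374.06703971] [ 1.62707647e+02 -7.12333279e-02 -7.52596618e+00]
```

View pics/w1.png

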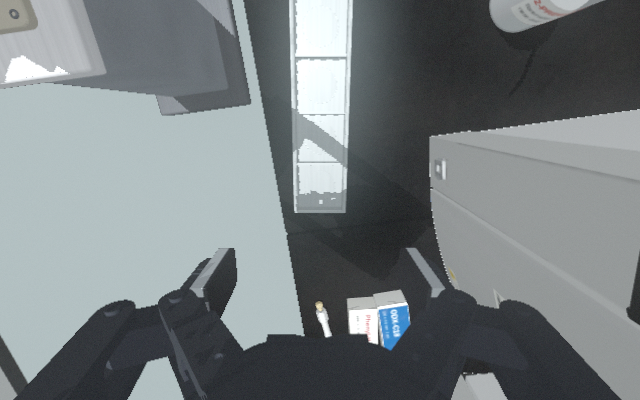

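Run:
```python
import cv2
a=cv2.imread('pics/w1.png')
cv2.imwrite('pics/z4.png',cv2.resize(a[0:220,280:365],None,fx=2.7,fy=2.7,interpolation=cv2.INTER_CUBIC))
cv2.imwrite('pics/z5.png',cv2.resize(a[150:220,285:355],None,fx=8,fy=8,interpolation=cv2.INTER_CUBIC))
cv2.imwrite('pics/z6.png',cv2.resize(a[0:70,285:355],None,fx=8,fy=8,interpolation=cv2.INTER_CUBIC))
```

```text
(no output)
```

View pics/z5.png

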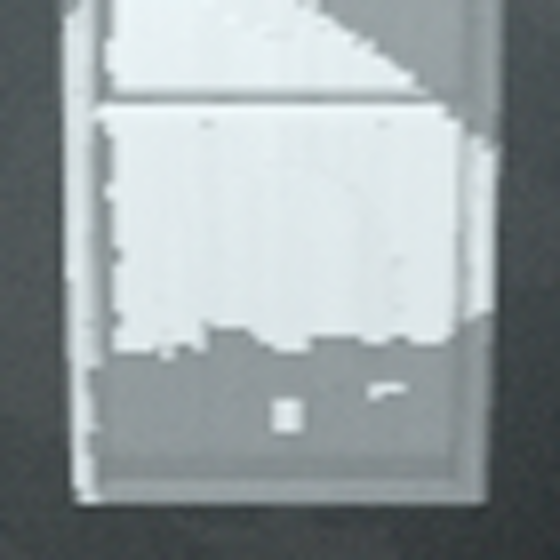

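View pics/z6.png

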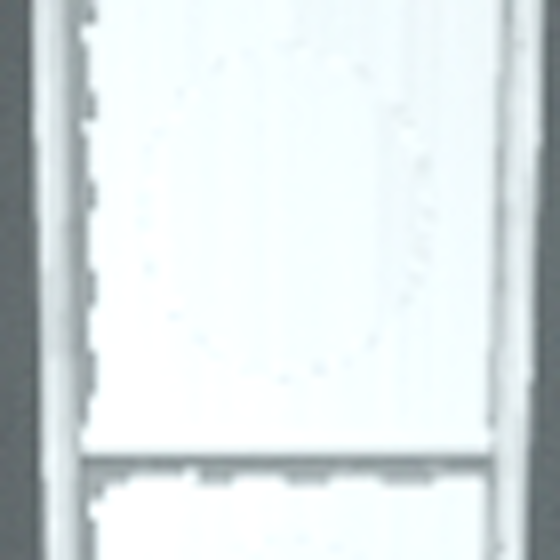

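Run:
```python
from h import *
import pickle
s=pickle.load(open('w1.pkl','rb'))
f=lambda u,v:onz(s,u,v,19)[:2]
a,b=f(294.5,212.75),f(346.25,212.75)
c,d=f(290.5,56.25),f(351,56.25); e=[f(320,v) for v in (57.5,113.9,162)]
print(a,b,c,d,np.linalg.norm(a-b),np.linalg.norm(c-d)); print(e)
m1,m2=(a+b)/2,(c+d)/2
D=m2-m1; yaw=np.degrees(np.arctan2(-D[0],D[1])); print('yaw',yaw)
u=D/np.linalg.norm(D); print('end..div',[ (x-m1)@u for x in e]); 
for t in [129.5]: print('centre by end',m1+u*129.5)
for x,l in zip(e,(64,0,-64)): print(m1+u*((x-m1)@u-l))
```

```text
[ 372.21248343 -369.97940521] [ 442.23564755 -379.26247976] [ 397.49916449 -179.02380993] [ 466.84781261 -188.17623215] 70.63581943060186 69.94999520090369
[array([ 431.145558, -184.766954]), array([ 423.18561597, -246.61175759]), array([ 415.61364626, -305.42925035])]
yaw -7.441332259421768
end..div [np.float64(191.3531318714912), np.float64(128.998286065232), np.float64(69.69550172460919)]
centre by end [ 423.99573205 -246.21159236]
[ 423.71768915 -248.34037955]
[ 423.93075461 -246.70908085]
[ 424.53909542 -242.05142518]
```

Emit:
drive_tool(moves=[[[0,15,5],1],[[0,45,10],2],[[0,80,15],3],[[0,118,17],5],[[0,156,17],6],[[0,194,17],8],[[0,232,17],9],[[0,270,17],10]])

```text
time: 2.2
tool_pos: [409.6, -48.0, 270.6]
tcp_rot: [180.0, 0.0, 92.5]
ft_force: [1.7, -0.2, -0.2]
finger_gap: 85.2
```

Emit:
drive_tool(moves=[[[0,38,0],1],[[2,76,0],1],[[3,114,0],1.5],[[5,150,0],1.5],[[5,180,0],1.5],[[5,195,0],1.5],[[5,200,0],1.5],[[5,200,0],1.5]])

```text
time: 2.87
tool_pos: [414.8, 151.4, 270.3]
tcp_rot: [-180.0, 0.0, 94.2]
ft_force: [0.5, 0.4, -0.5]
finger_gap: 85.6
```

Run:
```python
from h import *
import pickle
s=snap('wrist','pics/w2.png'); pickle.dump(s,open('w2.pkl','wb')); x=r.sense(); print(x['time'],x['tool_pos'],x['tcp_rot'],x['joint_pos'],s['xyz'],s['orientation'])
```

```text
2.9167 [414.95827167 150.4661457  270.2410514 ] [-1.79987462e+02  2.38277251e-02  9.40967906e+01] [ 1.32866944e+01 -1.82362464e+01  1.07617542e+02 -2.15207743e-02
  9.06348874e+01  9.18967102e+00] [409.18166688 227.72300415 391.05168346] [ 1.62689279e+02 -4.75260444e-02  4.18443695e+00]
```

View pics/w2.png

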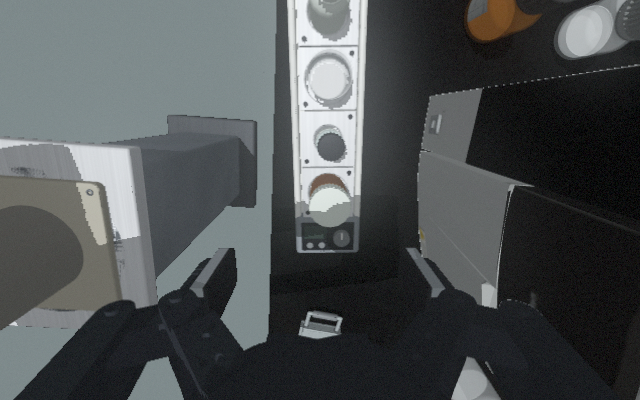

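Run:
```python
import cv2
a=cv2.imread('pics/w2.png')
cv2.imwrite('pics/z7.png',cv2.resize(a[0:125,285:375],None,fx=4.8,fy=4.8,interpolation=cv2.INTER_CUBIC))
cv2.imwrite('pics/z8.png',cv2.resize(a[100:260,285:375],None,fx=3.7,fy=3.7,interpolation=cv2.INTER_CUBIC))
```

```text
(no output)
```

View pics/z7.png

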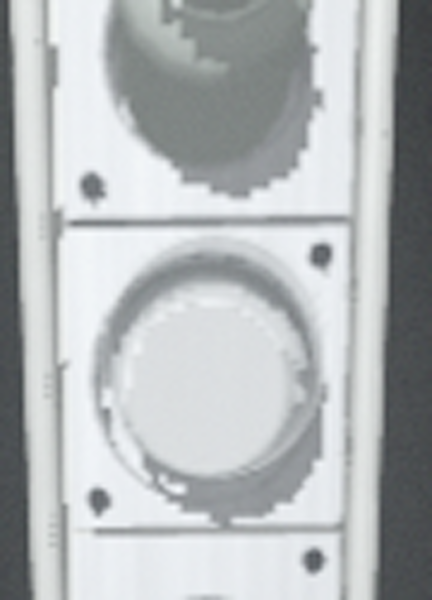

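View pics/z8.png

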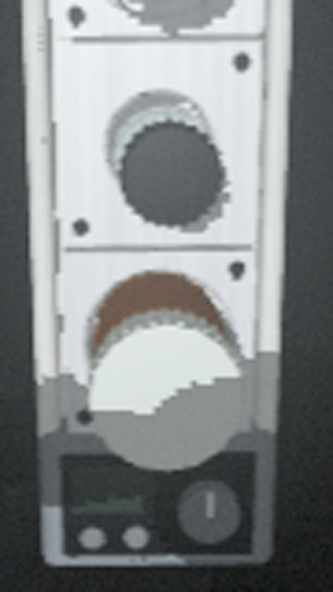

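Run:
```python
from h import *
import pickle
s=pickle.load(open('w2.pkl','rb'))
f=lambda u,v,z=66:onz(s,u,v,z)[:2]
rows=[(297.5,357.9,45.8,64),(299,356.5,109.8,0),(300.7,354.7,166.8,-64)]
M=[]
for a,b,v,l in rows:
    A,B=f(a,v),f(b,v); M.append((A+B)/2); print(l,A,B,np.linalg.norm(A-B),M[-1])
D=M[0]-M[2]; print('len',np.linalg.norm(D),'yaw',np.degrees(np.arctan2(-D[0],D[1])))
u=D/np.linalg.norm(D); c=np.mean(M,0); print('centre',c)
for n,l in zip(['jar','vial','beaker','flask'],(-96,-32,32,96)): print(n,(c+u*l).round(1))
print('jar lid',f(330.1,206.8,122),'vial',f(331.2,146.8,145),'beaker rim',f(328.5,74.8,106))
```

```text
64 [384.3196782  292.22408954] [447.4245116  296.83622605] 63.27315230423725 [415.8720949  294.53015779]
0 [389.28931032 228.67416465] [453.36791457 233.35287524] 64.24918563719514 [421.32861245 231.01351994]
-64 [394.75168387 164.5049483 ] [458.69181465 169.16907978] 64.11001830056307 [426.72174926 166.83701404]
len 128.15324405421777 yaw 4.856563892193364
centre [421.30748553 230.79356393]
jar [429.4 135.1]
vial [424.  198.9]
beaker [418.6 262.7]
flask [413.2 326.4]
jar lid [429.67241377 136.08603221] vial [424.02411294 199.58524068] beaker rim [417.87304747 262.02756709]
```

Emit:
drive_tool(moves=[[[4,-4,-10],0.6],[[9,-10,-35],0.6],[[13.5,-15.2,-65],0.6],[[13.5,-15.2,-90],0.6],[[13.5,-15.2,-120],0.6],[[13.5,-15.2,-145],0.6],[[13.5,-15.2,-162],0.6],[[13.5,-15.2,-168],0.6]])

```text
time: 3.58
tool_pos: [426.2, 133.2, 98.3]
tcp_rot: [-179.7, 0.1, 94.5]
ft_force: [0.0, 0.4, -0.5]
finger_gap: 85.2
```

Emit:
drive_tool(moves=[[[0,0,0],0],[[0,0,0],0],[[0,0,0],0],[[0,0,0],0],[[0,0,0],0],[[0,0,0],0],[[0,0,0],0],[[0,0,0],0]], fingers=50, squeeze=20)

```text
time: 4.25
tool_pos: [428.6, 135.6, 102.6]
tcp_rot: [180.0, -0.0, 94.7]
ft_force: [-0.2, 0.6, -0.1]
finger_gap: 50.0
```

Run:
```python
from h import *
s=snap('wrist','pics/w3.png'); x=r.sense(); print(x['time'],x['tool_pos'],x['tcp_rot'],x['ft_force'],x['finger_gap'])
```

```text
4.3 [428.54567868 135.5502124  102.46393993] [ 1.79984146e+02 -2.63674057e-03  9.46640915e+01] [-0.17897914 -0.73985071  0.19078743] 49.69395416057653
```

View pics/w3.png

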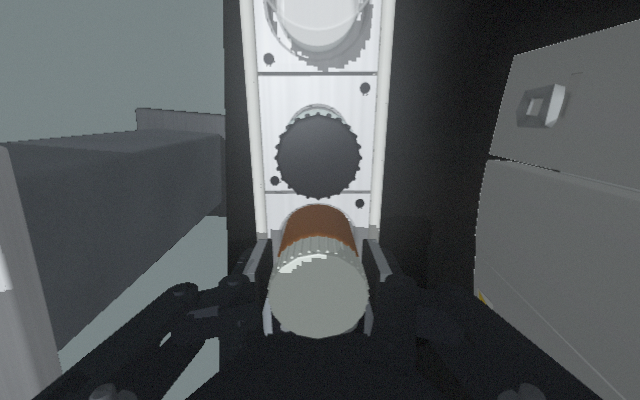

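Emit:
drive_tool(moves=[[[0,0,0],0],[[0,0,0],0],[[0,0,0],0],[[0,0,0],0],[[0,0,0],0],[[0,0,0],0],[[0,0,0],0],[[0,0,0],0]], fingers=36, squeeze=30)

```text
time: 4.97
tool_pos: [428.7, 135.5, 102.6]
tcp_rot: [180.0, -0.0, 94.7]
ft_force: [-1.7, 0.0, 5.8]
finger_gap: 42.9
```

Emit:
drive_tool(moves=[[[0,0,2],0],[[0,0,6],0],[[0,0,12],0],[[0,0,20],0],[[0,0,30],0],[[0,0,42],0],[[0,0,54],0],[[0,0,60],0]])

```text
time: 5.63
tool_pos: [429.5, 135.6, 164.9]
tcp_rot: [179.8, -0.0, 94.6]
ft_force: [-0.2, 0.4, -0.7]
finger_gap: 43.1
```

Run:
```python
from h import *
s=snap('wrist','pics/w4.png'); x=r.sense(); print(x['time'],x['tool_pos'],x['tcp_rot'],x['ft_force'],x['wrist_torque'],x['finger_gap'])
```

```text
5.6833 [429.98928881 135.75473133 165.5604654 ] [ 1.79757832e+02 -2.78313044e-02  9.46518787e+01] [ 1.54640636  0.70541325 -1.24625555] [-0.01989525 -0.04537406  0.01529676] 42.70692303242975
```

View pics/w4.png

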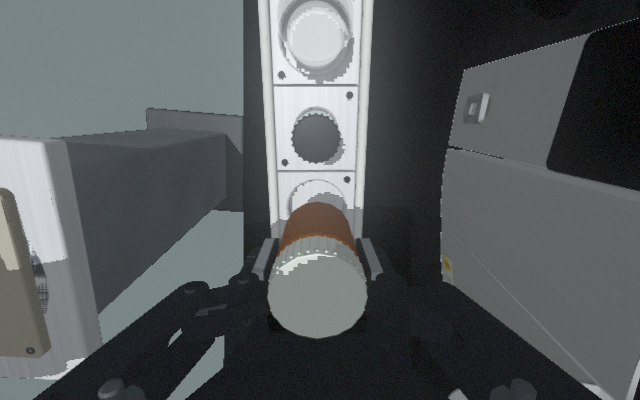

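Emit:
drive_tool(moves=[[[0,-6,0],0],[[0,-20,0],-1],[[1,-42,0],-3],[[2,-72,0],-5],[[3,-106,0],-7],[[4,-142,0],-9],[[5,-178,0],-11],[[6,-212,0],-12.2]])

```text
time: 6.35
tool_pos: [433.6, -78.5, 161.6]
tcp_rot: [-179.9, 0.0, 82.4]
ft_force: [0.2, -0.2, -0.8]
finger_gap: 43.0
```

Emit:
drive_tool(moves=[[[0,-28,0],0],[[0,-50,0],0],[[0,-65,-10],0],[[0,-72,-25],0],[[0,-73,-45],0],[[0,-73,-62],0],[[0,-73,-75],0],[[0,-73,-80],0]])

```text
time: 7.02
tool_pos: [432.2, -149.1, 79.2]
tcp_rot: [-179.7, -0.1, 82.4]
ft_force: [0.2, -0.1, -2.2]
finger_gap: 43.3
```

```bash
cat > look.py <<'E'
import sys,pickle
from h import *
t=sys.argv[1]
s=snap('wrist',f'pics/{t}.png'); pickle.dump(s,open(t+'.pkl','wb'))
if len(sys.argv)>2:
    q=snap('scene',f'pics/{t}s.png'); pickle.dump(q,open(t+'s.pkl','wb'))
x=r.sense(); print(x['time'],x['tool_pos'].round(2),x['tcp_rot'].round(2),x['ft_force'].round(2),x['wrist_torque'].round(3),round(x['finger_gap'],1))
E
python3 look.py w5 1; python3 -c "
import cv2
a=cv2.imread('pics/w5s.png');cv2.imwrite('pics/w5z.png',cv2.resize(a[120:270,325:475],None,fx=4,fy=4,interpolation=cv2.INTER_CUBIC))"
```

```text
7.1167 [ 433.01 -149.21   80.7 ] [-1.7981e+02 -6.0000e-02  8.2440e+01] [ 0.5   0.76 -1.72] [-0.052  0.022  0.014] 42.8
```

View pics/w5.png

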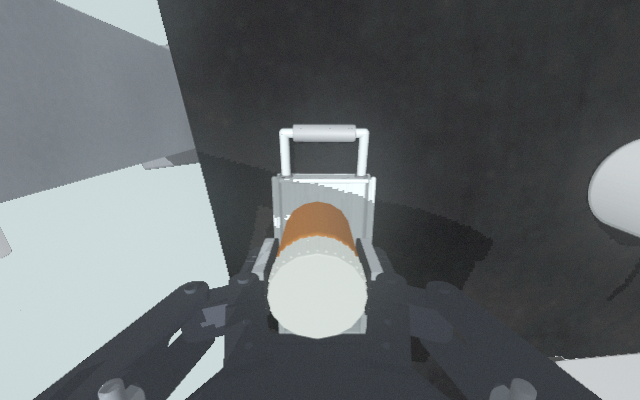

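View pics/w5z.png

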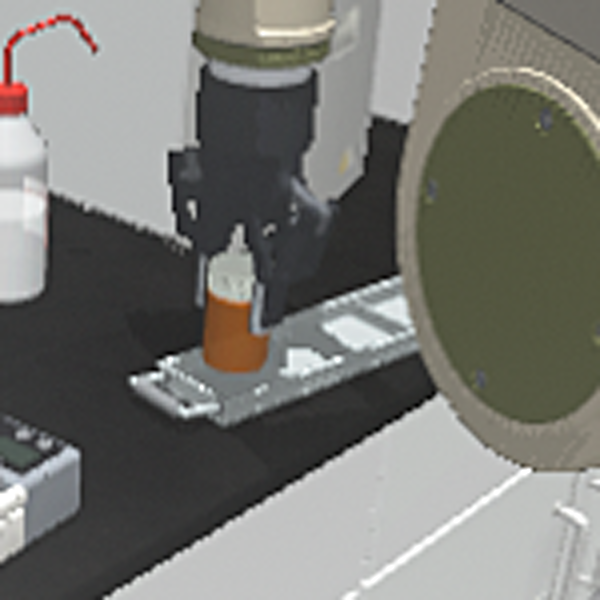

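Run:
```python
from h import *
import pickle
s=pickle.load(open('w5.pkl','rb'))
f=lambda u,v:onz(s,u,v,19)[:2]
a,b=f(272.5,175),f(376,174.5); print(a,b,np.linalg.norm(a-b))
D=b-a; print('yaw',np.degrees(np.arctan2(D[1],D[0])))
m=(a+b)/2; u=np.array([-D[1],D[0]])/np.linalg.norm(D); print('end mid',m)
for l in (129.5-96,129.5-32,129.5+32,129.5+96): print((m-u*l).round(1))
```

```text
[ 407.22615671 -108.91593671] [ 475.68615554 -117.58598941] 69.00682034414518
yaw -7.217746421533837
end mid [ 441.45615613 -113.25096306]
[ 437.2 -146.5]
[ 429.2 -210. ]
[ 421.2 -273.5]
[ 413.1 -337. ]
```

Emit:
drive_tool(moves=[[[1,1,-2],0],[[2,1.5,-6],0],[[3,1.5,-11],0],[[3,1.5,-16],0],[[3,1.5,-19],0],[[3,1.5,-21],0],[[3,1.5,-22],0],[[3,1.5,-22],0]])

```text
time: 7.78
tool_pos: [437.3, -148.0, 60.0]
tcp_rot: [-180.0, -0.0, 82.5]
ft_force: [0.5, 0.6, -1.2]
finger_gap: 42.9
```

Emit:
drive_tool(moves=[[[0,0,-1],0],[[0,0,-1],0],[[0,0,-2],0],[[0,0,-2],0],[[0,0,-3],0],[[0,0,-3],0],[[0,0,-3],0],[[0,0,-3],0]])

```text
time: 8.45
tool_pos: [437.5, -148.1, 57.3]
tcp_rot: [-180.0, -0.0, 82.5]
ft_force: [0.0, -0.4, -1.2]
finger_gap: 43.1
```

```bash
python3 look.py w6
```

```text
8.5 [ 437.5  -148.07   57.34] [180.     0.    82.45] [ 0.08 -0.34 -1.37] [ 0.024  0.023 -0.032] 42.9
```

Emit:
drive_tool(moves=[[[0,0,-0.5],0],[[0,0,-1],0],[[0,0,-1],0],[[0,0,-1.5],0],[[0,0,-1.5],0],[[0,0,-1.5],0],[[0,0,-1.5],0],[[0,0,-1.5],0]])

```text
time: 9.17
tool_pos: [437.5, -148.1, 55.8]
tcp_rot: [180.0, 0.0, 82.5]
ft_force: [0.4, 0.2, -1.2]
finger_gap: 43.1
```

Emit:
drive_tool(moves=[[[0,0,-0.3],0],[[0,0,-0.5],0],[[0,0,-0.7],0],[[0,0,-0.7],0],[[0,0,-0.7],0],[[0,0,-0.7],0],[[0,0,-0.7],0],[[0,0,-0.7],0]])

```text
time: 9.83
tool_pos: [437.6, -148.1, 55.6]
tcp_rot: [180.0, 0.0, 82.5]
ft_force: [-2.5, 1.1, 5.9]
finger_gap: 43.1
```

Emit:
drive_tool(moves=[[[0,0,0.2],0],[[0,0,0.2],0],[[0,0,0.2],0],[[0,0,0.2],0],[[0,0,0.2],0],[[0,0,0.2],0],[[0,0,0.2],0],[[0,0,0.2],0]], fingers=60)

```text
time: 10.5
tool_pos: [437.5, -148.1, 55.3]
tcp_rot: [-180.0, -0.0, 82.4]
ft_force: [-0.2, -0.3, -0.2]
finger_gap: 59.8
```

Emit:
drive_tool(moves=[[[0,0,2],0],[[0,0,8],0],[[0,0,20],0],[[0,0,40],0],[[0,0,65],0],[[0,5,95],0],[[0,15,125],0],[[0,30,150],0]])

```text
time: 11.17
tool_pos: [437.7, -118.6, 208.2]
tcp_rot: [179.9, 0.0, 82.4]
ft_force: [-0.4, -0.1, -0.3]
finger_gap: 59.8
```

```bash
python3 look.py w7 1;  python3 -c "
import cv2
a=cv2.imread('pics/w7s.png');cv2.imwrite('pics/w7z.png',cv2.resize(a[120:270,325:475],None,fx=4,fy=4,interpolation=cv2.INTER_CUBIC))"
```

```text
11.2667 [ 440.19 -117.76  211.27] [1.7949e+02 9.0000e-02 8.2510e+01] [ 0.19 -0.19  0.45] [-0.06   0.039 -0.01 ] 59.7
```

View pics/w7z.png

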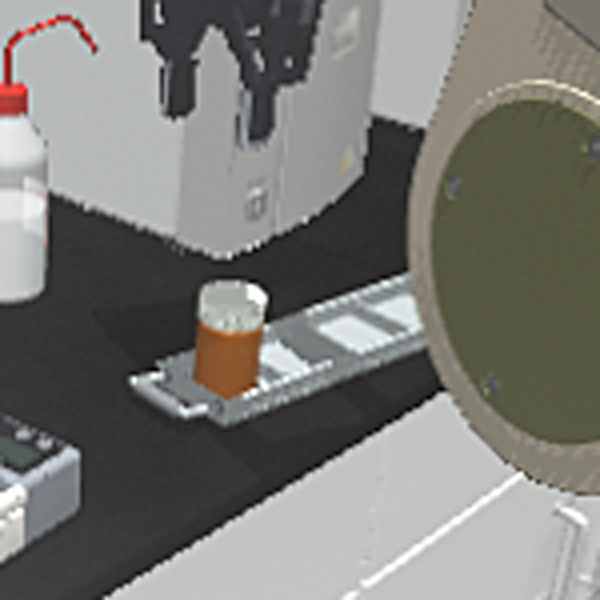

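View pics/w7.png

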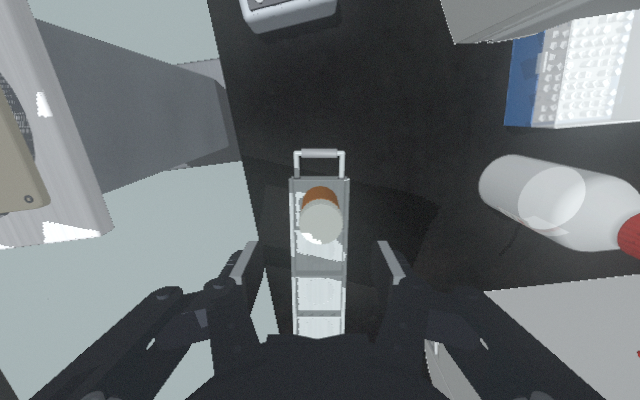

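Emit:
drive_tool(moves=[[[0,12,0],0],[[-1,38,0],1],[[-3,74,0],3],[[-5,112,0],5],[[-7,150,0],7],[[-9,188,0],9],[[-11,226,0],11],[[-13,262,0],12.2]])

```text
time: 11.93
tool_pos: [423.0, 146.0, 204.0]
tcp_rot: [-179.9, 0.0, 94.8]
ft_force: [0.6, -1.1, 0.1]
finger_gap: 60.4
```

Emit:
drive_tool(moves=[[[-1,28,0],0],[[-1,46,0],0],[[-1,54,0],0],[[-1,55,-5],0],[[-1,55,-15],0],[[-1,55,-22],0],[[-1,55,-25],0],[[-1,55,-25],0]])

```text
time: 12.6
tool_pos: [422.7, 197.6, 178.5]
tcp_rot: [-179.8, 0.1, 94.6]
ft_force: [0.6, 0.2, -0.4]
finger_gap: 60.4
```

```bash
python3 look.py w8
```

```text
12.65 [423.1  197.85 179.33] [-1.799e+02  3.000e-02  9.456e+01] [-0.81  0.21 -0.12] [ 0.03   0.013 -0.019] 59.9
```

View pics/w8.png

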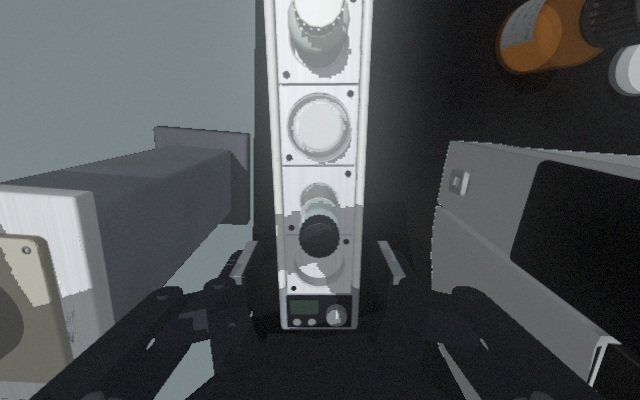

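Emit:
drive_tool(moves=[[[0,0.5,-6],0],[[0,0.5,-18],0],[[0,0.5,-32],0],[[0,0.5,-46],0],[[0,0.5,-57],0],[[0,0.5,-63],0],[[0,0.5,-66],0],[[0,0.5,-66],0]])

```text
time: 13.32
tool_pos: [423.1, 199.3, 113.5]
tcp_rot: [-179.9, 0.0, 94.7]
ft_force: [0.2, 0.4, -0.6]
finger_gap: 59.7
```

Emit:
drive_tool(moves=[[[0,0,0],0],[[0,0,0],0],[[0,0,0],0],[[0,0,0],0],[[0,0,0],0],[[0,0,0],0],[[0,0,0],0],[[0,0,0],0]], fingers=32, squeeze=20)

```text
time: 13.98
tool_pos: [423.5, 199.5, 114.3]
tcp_rot: [180.0, -0.0, 94.7]
ft_force: [0.9, 0.1, 0.2]
finger_gap: 32.0
```

```bash
python3 look.py w9
```

```text
14.0333 [423.47 199.46 114.31] [180.    -0.    94.65] [ 0.23 -0.4   0.2 ] [0.001 0.012 0.012] 32.4
```

View pics/w9.png

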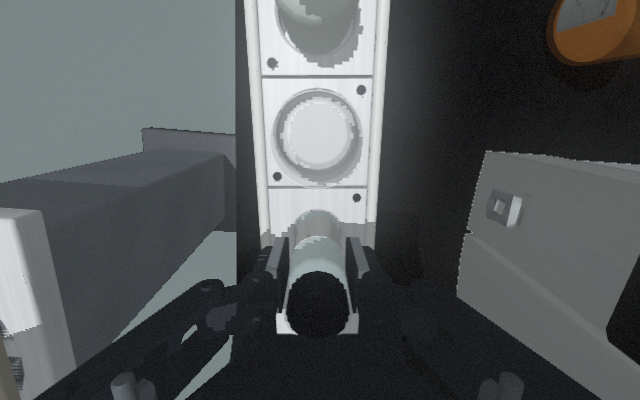

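Emit:
drive_tool(moves=[[[0,0,0],0],[[0,0,0],0],[[0,0,0],0],[[0,0,0],0],[[0,0,0],0],[[0,0,0],0],[[0,0,0],0],[[0,0,0],0]], fingers=20, squeeze=25)

```text
time: 14.7
tool_pos: [423.6, 199.5, 114.4]
tcp_rot: [180.0, -0.0, 94.7]
ft_force: [0.5, 0.5, 2.4]
finger_gap: 27.2
```

Emit:
drive_tool(moves=[[[0,0,2],0],[[0,0,6],0],[[0,0,12],0],[[0,0,20],0],[[0,0,30],0],[[0,0,42],0],[[0,0,56],0],[[0,0,66],0]])

```text
time: 15.37
tool_pos: [424.1, 199.7, 182.8]
tcp_rot: [179.9, -0.0, 94.7]
ft_force: [0.3, 0.4, -1.6]
finger_gap: 27.0
```

```bash
python3 look.py w10
```

```text
15.4167 [425.17 200.04 184.71] [ 1.7971e+02 -7.0000e-02  9.4650e+01] [1.42 0.17 2.59] [ 0.037 -0.071  0.044] 27.2
```

View pics/w10.png

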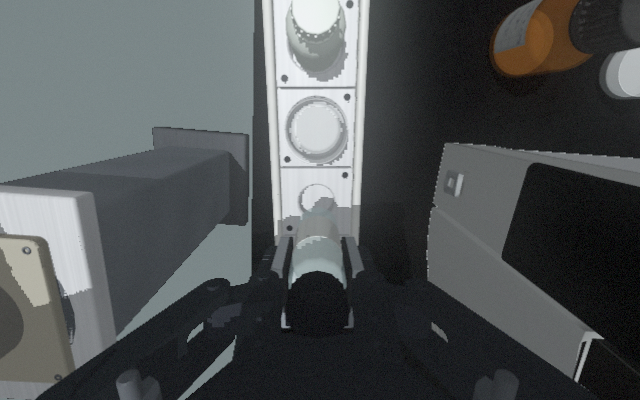

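Emit:
drive_tool(moves=[[[0,-6,0],0],[[0,-20,0],-1],[[1,-44,0],-3],[[2,-76,0],-5],[[3,-114,0],-7],[[4,-152,0],-9],[[5,-190,0],-11],[[5,-228,0],-12.2]])

```text
time: 16.08
tool_pos: [427.6, -30.4, 179.7]
tcp_rot: [-180.0, 0.0, 82.4]
ft_force: [0.9, -0.8, -0.3]
finger_gap: 27.4
```

Emit:
drive_tool(moves=[[[0,-38,0],0],[[0,-76,0],0],[[0,-112,0],0],[[0,-142,0],0],[[0,-164,-5],0],[[0,-176,-15],0],[[0,-182,-25],0],[[0,-182,-35],0]])

```text
time: 16.75
tool_pos: [427.8, -210.8, 143.5]
tcp_rot: [-179.9, -0.0, 82.4]
ft_force: [0.2, 0.9, -1.2]
finger_gap: 27.0
```

```bash
python3 look.py w11
```

```text
16.8 [ 426.72 -209.17  141.12] [-1.7974e+02 -1.4000e-01  8.2420e+01] [-0.93 -0.47 -3.46] [ 0.032  0.079 -0.041] 27.2
```

View pics/w11.png

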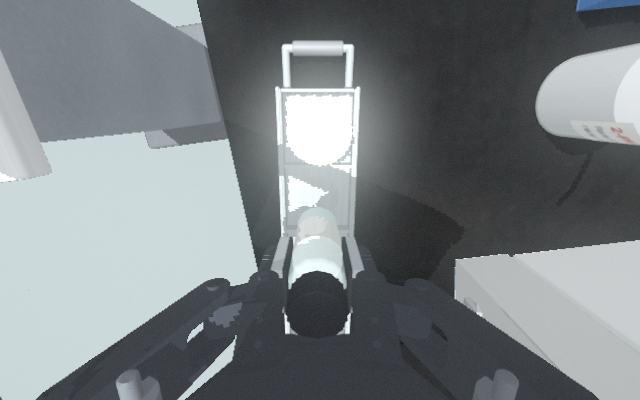

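Run:
```python
from h import *
import pickle
s=pickle.load(open('w11.pkl','rb'))
print('cam',s['xyz'])
for y in (-147,-210.5,-274): print(y,proj(s,[428.5 if y<-200 else 437,y,19]))
print('jar lid',proj(s,[437.5,-148,75]))
print('vial bottom',proj(s,[427,-209.5,80]),'proj if lowered',proj(s,[427,-209.5,19]))
f=lambda u,v:onz(s,u,v,19)[:2]
a,b=f(276,90),f(359.5,89.5);D=b-a;print(a,b,np.linalg.norm(D),np.degrees(np.arctan2(D[1],D[0])))
m=(a+b)/2; u=np.array([-D[1],D[0]])/np.linalg.norm(D)
for l in (129.5-96,129.5-32,129.5+32,129.5+96): print((m-u*l).round(1))
a,b=f(281,228),f(356,228);print((a+b)/2,np.linalg.norm(a-b))
```

```text
cam [ 437.7526064  -135.07311995  264.38505052]
-147 [317.91812012 126.91055813]
-210.5 [317.80293915 198.17943863]
-274 [326.17460195 258.61965011]
jar lid [319.13764352 132.5564397 ]
vial bottom [315.79396814 222.30822329] proj if lowered [316.05703984 197.36197706]
[ 406.52656724 -113.14458961] [ 474.96848535 -121.8766035 ] 68.9966971818682 -7.270678530545641
[ 436.5 -150.7]
[ 428.4 -214.2]
[ 420.3 -277.7]
[ 412.2 -341.2]
[ 425.23339504 -240.28625288] 71.97060094516992
```

Emit:
drive_tool(moves=[[[0,-1,-4],0],[[0,-1.5,-14],0],[[0,-1.5,-28],0],[[0,-1.5,-42],0],[[0,-1.5,-55],0],[[0,-1.5,-65],0],[[0,-1.5,-71],0],[[0,-1.5,-73],0]])

```text
time: 17.47
tool_pos: [428.0, -211.2, 71.1]
tcp_rot: [-179.9, -0.0, 82.5]
ft_force: [0.4, 0.3, -0.9]
finger_gap: 27.4
```

Emit:
drive_tool(moves=[[[0,0,-0.5],0],[[0,0,-0.8],0],[[0,0,-1],0],[[0,0,-1],0],[[0,0,-1],0],[[0,0,-1],0],[[0,0,-1],0],[[0,0,-1],0]])

```text
time: 18.13
tool_pos: [428.5, -212.1, 71.4]
tcp_rot: [180.0, 0.0, 82.4]
ft_force: [-0.8, 0.9, -1.5]
finger_gap: 27.1
```

Target contact ≈ 67.4; lower slowly.

Emit:
drive_tool(moves=[[[0,0,-0.7],0],[[0,0,-1.4],0],[[0,0,-2],0],[[0,0,-2.5],0],[[0,0,-3],0],[[0,0,-3.3],0],[[0,0,-3.5],0],[[0,0,-3.5],0]])

```text
time: 18.8
tool_pos: [428.4, -212.0, 67.7]
tcp_rot: [-180.0, -0.0, 82.5]
ft_force: [-0.2, -0.1, -0.4]
finger_gap: 27.1
```

Emit:
drive_tool(moves=[[[0,0,-0.2],0],[[0,0,-0.4],0],[[0,0,-0.5],0],[[0,0,-0.5],0],[[0,0,-0.5],0],[[0,0,-0.5],0],[[0,0,-0.5],0],[[0,0,-0.5],0]])

```text
time: 19.47
tool_pos: [428.5, -212.1, 67.4]
tcp_rot: [180.0, 0.0, 82.5]
ft_force: [-1.1, 0.5, 1.7]
finger_gap: 27.1
```

Emit:
drive_tool(moves=[[[0,0,-0.2],0],[[0,0,-0.4],0],[[0,0,-0.4],0],[[0,0,-0.4],0],[[0,0,-0.4],0],[[0,0,-0.4],0],[[0,0,-0.4],0],[[0,0,-0.4],0]])

```text
time: 20.13
tool_pos: [428.6, -212.2, 67.4]
tcp_rot: [180.0, 0.0, 82.5]
ft_force: [-2.9, 1.4, 6.6]
finger_gap: 27.0
```

Emit:
drive_tool(moves=[[[0,0,0.3],0],[[0,0,0.3],0],[[0,0,0.3],0],[[0,0,0.3],0],[[0,0,0.3],0],[[0,0,0.3],0],[[0,0,0.3],0],[[0,0,0.3],0]], fingers=60)

```text
time: 20.8
tool_pos: [428.5, -212.0, 67.1]
tcp_rot: [-180.0, -0.0, 82.5]
ft_force: [-0.2, -0.4, 0.3]
finger_gap: 60.4
```

Emit:
drive_tool(moves=[[[0,0,2],0],[[0,0,8],0],[[0,0,20],0],[[0,0,40],0],[[0,0,68],0],[[0,2,98],0],[[0,12,125],0],[[0,30,140],0]])

```text
time: 21.47
tool_pos: [429.6, -183.5, 211.7]
tcp_rot: [179.7, 0.1, 82.4]
ft_force: [1.3, -0.4, 0.6]
finger_gap: 60.0
```

```bash
python3 look.py w12 1;  python3 -c "
import cv2
a=cv2.imread('pics/w12s.png');cv2.imwrite('pics/w12z.png',cv2.resize(a[120:270,325:475],None,fx=4,fy=4,interpolation=cv2.INTER_CUBIC))"
```

```text
21.5667 [ 430.43 -181.66  211.58] [1.7962e+02 1.0000e-01 8.2520e+01] [ 0.22 -0.98 -0.29] [-0.028  0.001 -0.02 ] 59.8
```

View pics/w12z.png

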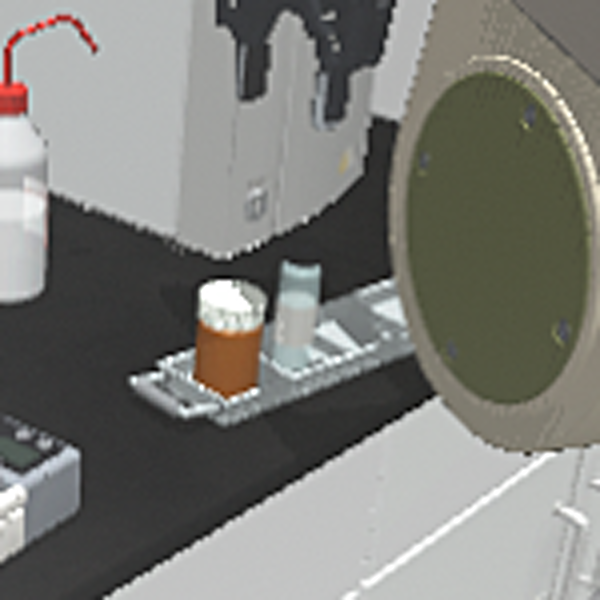

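View pics/w12.png

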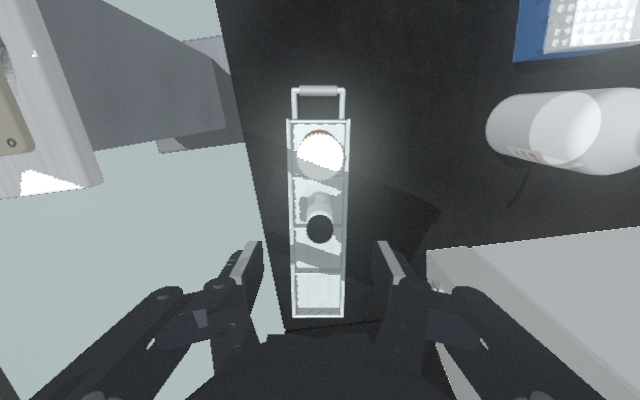

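Emit:
drive_tool(moves=[[[0,12,0],0],[[-1,38,0],1],[[-2,74,0],3],[[-3,112,0],5],[[-5,150,0],7],[[-6,190,0],9],[[-7,230,0],11],[[-8,270,0],12.2]], fingers=72)

```text
time: 22.23
tool_pos: [419.0, 89.7, 205.6]
tcp_rot: [-179.9, 0.0, 94.7]
ft_force: [1.6, -0.3, 1.1]
finger_gap: 71.8
```

Emit:
drive_tool(moves=[[[-1,40,0],0],[[-2,80,0],0],[[-2,115,0],0],[[-2,145,0],0],[[-2,164,0],0],[[-2,172,-10],0],[[-2,174,-25],0],[[-2,174,-35],0]])

```text
time: 22.9
tool_pos: [417.1, 261.7, 169.1]
tcp_rot: [-179.8, 0.1, 94.7]
ft_force: [-0.8, -0.7, -0.9]
finger_gap: 72.0
```

```bash
python3 look.py w13
```

```text
22.95 [416.11 260.55 166.99] [-1.7964e+02  1.6000e-01  9.4670e+01] [-1.21 -0.28 -1.88] [-0.021  0.02  -0.02 ] 72.2
```

View pics/w13.png

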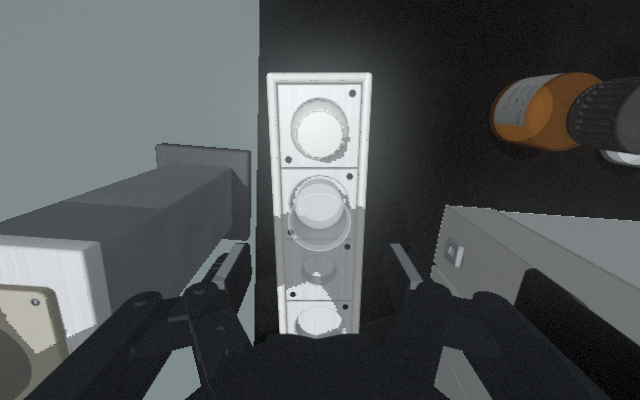

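Run:
```python
from h import *
import pickle
s=pickle.load(open('w13.pkl','rb'))
print(onz(s,320,220,106),onz(s,322,136,140))
a,b=onz(s,280,168,66),onz(s,360.5,167.5,66);print(a,b,(a+b)/2)
a,b=onz(s,284,239,66),onz(s,354,239,66);print(a,b,(a+b)/2)
```

```text
[418.92837241 264.83110857 106.        ] [414.41959455 326.06065634 140.        ]
[384.07061184 291.70447012  66.        ] [449.67487966 297.59331413  66.        ] [416.87274575 294.64889212  66.        ]
[390.35492159 228.15788548  66.        ] [452.25136721 233.36346423  66.        ] [421.3031444  230.76067486  66.        ]
```

Emit:
drive_tool(moves=[[[0,0,-5],0],[[0,0,-15],0],[[0,0,-29],0],[[0,0,-43],0],[[0,0,-55],0],[[0,0,-63],0],[[0,0,-67],0],[[0,0,-69],0]])

```text
time: 23.62
tool_pos: [418.3, 261.6, 102.5]
tcp_rot: [-180.0, 0.0, 94.6]
ft_force: [0.5, 0.5, 0.9]
finger_gap: 72.2
```

Emit:
drive_tool(moves=[[[0,0,-5],0],[[0,0,-8],0],[[0,0,-10],0],[[0,0,-10],0],[[0,0,-10],0],[[0,0,-10],0],[[0,0,-10],0],[[0,0,-10],0]], fingers=51, squeeze=20)

```text
time: 24.28
tool_pos: [418.6, 262.1, 93.5]
tcp_rot: [180.0, -0.0, 94.7]
ft_force: [-0.0, -0.3, 0.7]
finger_gap: 51.1
```

```bash
python3 look.py w14
```

```text
24.3333 [418.62 262.04  93.43] [ 1.7998e+02 -1.0000e-02  9.4650e+01] [ 0.11 -0.71 -0.11] [ 0.012  0.033 -0.002] 51.1
```

View pics/w14.png

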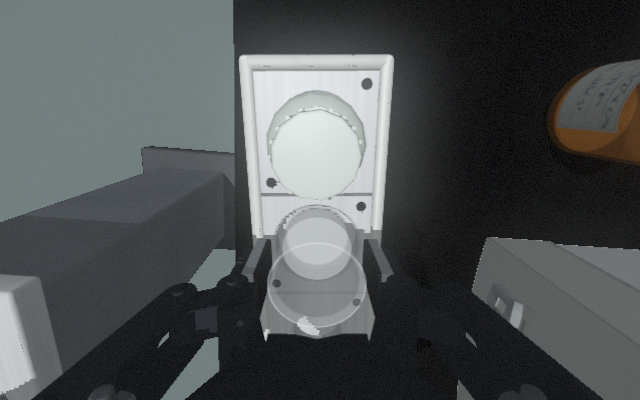

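Emit:
drive_tool(moves=[[[0,0.4,-0.5],0],[[0,0.4,-1],0],[[0,0.4,-1],0],[[0,0.4,-1],0],[[0,0.4,-1],0],[[0,0.4,-1],0],[[0,0.4,-1],0],[[0,0.4,-1],0]], fingers=38)

```text
time: 25.0
tool_pos: [418.7, 262.5, 93.2]
tcp_rot: [180.0, -0.0, 94.7]
ft_force: [-3.8, -3.0, 9.0]
finger_gap: 44.2
```

Emit:
drive_tool(moves=[[[0,0,2],0],[[0,0,6],0],[[0,0,12],0],[[0,0,20],0],[[0,0,30],0],[[0,0,42],0],[[0,0,56],0],[[0,0,70],0]])

```text
time: 25.67
tool_pos: [418.6, 262.4, 163.9]
tcp_rot: [180.0, -0.0, 94.7]
ft_force: [0.9, -0.2, -0.4]
finger_gap: 44.1
```

```bash
python3 look.py w15
```

```text
25.7167 [420.25 263.21 167.3 ] [ 1.7971e+02 -1.1000e-01  9.4660e+01] [1.91 0.83 1.88] [ 0.002 -0.04  -0.004] 43.8
```

View pics/w15.png

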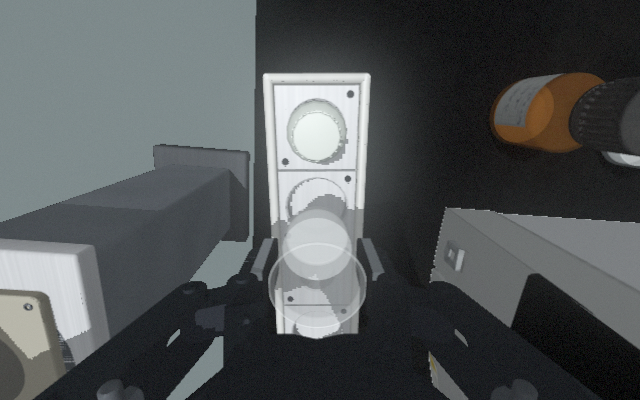

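Emit:
drive_tool(moves=[[[0,-6,3],0],[[0,-20,6],-1],[[0,-44,10],-3],[[0,-76,10],-5],[[0,-114,10],-7],[[0,-154,10],-9],[[0,-194,10],-11],[[0,-234,10],-12.2]])

```text
time: 26.38
tool_pos: [417.6, 26.5, 171.9]
tcp_rot: [-180.0, 0.0, 82.4]
ft_force: [0.1, -0.7, -1.6]
finger_gap: 43.7
```

Emit:
drive_tool(moves=[[[0,-40,0],0],[[0,-80,0],0],[[0,-120,0],0],[[0,-160,0],0],[[0,-200,0],0],[[1,-236,0],0],[[1,-264,0],0],[[1,-284,0],0]])

```text
time: 27.05
tool_pos: [418.4, -258.5, 171.8]
tcp_rot: [-180.0, 0.0, 82.3]
ft_force: [0.1, 0.7, -0.8]
finger_gap: 43.4
```

Emit:
drive_tool(moves=[[[0.5,-12,0],0],[[0.5,-18,-4],0],[[0.5,-20,-12],0],[[0.5,-20,-22],0],[[0.5,-20,-32],0],[[0.5,-20,-40],0],[[0.5,-20,-45],0],[[0.5,-20,-48],0]])

```text
time: 27.72
tool_pos: [419.5, -274.5, 122.7]
tcp_rot: [-179.9, -0.1, 82.5]
ft_force: [-0.8, -0.2, -0.5]
finger_gap: 43.8
```

```bash
python3 look.py w16
```

```text
27.7667 [ 419.5  -274.65  122.69] [-1.799e+02 -6.000e-02  8.250e+01] [-1.27  0.11 -0.73] [ 0.056 -0.016  0.008] 43.5
```

View pics/w16.png

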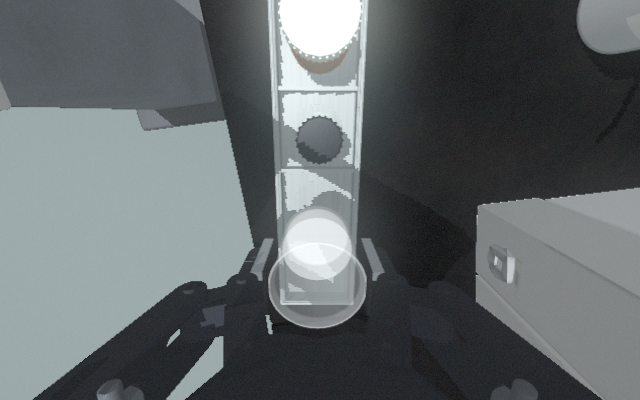

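Run:
```python
from h import *
import pickle
s=pickle.load(open('w16.pkl','rb'))
f=lambda u,v:onz(s,u,v,19)[:2]
for v,a,b in ((91,273,363.5),(167,278,358.5),(303,282,354)):
    A,B=f(a,v),f(b,v); print(v,(A+B)/2,np.linalg.norm(A-B))
print('beaker bottom px',proj(s,[419.7,-275.5,78]))
```

```text
91 [ 432.27936694 -183.50296891] 68.53103075496936
167 [ 424.8124201  -241.20771374] 66.02404793621577
303 [ 407.60798686 -372.26438235] 69.17557171889737
beaker bottom px [317.60069807 236.37708852]
```

Emit:
drive_tool(moves=[[[0,0,-4],0],[[0,0,-14],0],[[0,0,-28],0],[[0,0,-42],0],[[0,0,-55],0],[[0,0,-65],0],[[0,0,-71],0],[[0,0,-73],0]])

```text
time: 28.43
tool_pos: [419.4, -275.2, 49.9]
tcp_rot: [-179.9, -0.1, 82.5]
ft_force: [0.2, -0.5, -0.5]
finger_gap: 43.8
```

Emit:
drive_tool(moves=[[[0,0,-0.5],0],[[0,0,-0.5],0],[[0,0,-0.5],0],[[0,0,-0.5],0],[[0,0,-0.5],0],[[0,0,-0.5],0],[[0,0,-0.5],0],[[0,0,-0.5],0]])

```text
time: 29.1
tool_pos: [420.0, -275.7, 50.8]
tcp_rot: [180.0, 0.0, 82.5]
ft_force: [-0.0, -0.2, -0.3]
finger_gap: 44.0
```

Emit:
drive_tool(moves=[[[0,0,-0.7],0],[[0,0,-1.4],0],[[0,0,-2],0],[[0,0,-2.6],0],[[0,0,-3.2],0],[[0,0,-3.7],0],[[0,0,-4],0],[[0,0,-4],0]])

```text
time: 29.77
tool_pos: [419.9, -275.6, 46.6]
tcp_rot: [-180.0, -0.0, 82.5]
ft_force: [-0.5, -0.2, 0.4]
finger_gap: 43.6
```

Emit:
drive_tool(moves=[[[0,0,-0.2],0],[[0,0,-0.4],0],[[0,0,-0.6],0],[[0,0,-0.6],0],[[0,0,-0.6],0],[[0,0,-0.6],0],[[0,0,-0.6],0],[[0,0,-0.6],0]])

```text
time: 30.43
tool_pos: [420.0, -275.7, 46.3]
tcp_rot: [180.0, 0.0, 82.5]
ft_force: [-1.8, 0.9, 4.0]
finger_gap: 44.1
```

Contact. Release and retreat.

Emit:
drive_tool(moves=[[[0,0,0],0],[[0,0,0],0],[[0,0,0],0],[[0,0,0],0],[[0,0,0],0],[[0,0,0],0],[[0,0,0],0],[[0,0,0],0]], fingers=65)

```text
time: 31.1
tool_pos: [419.9, -275.6, 46.0]
tcp_rot: [-180.0, -0.0, 82.5]
ft_force: [-0.7, 0.4, 1.1]
finger_gap: 64.9
```

Emit:
drive_tool(moves=[[[0,0,2],0],[[0,0,8],0],[[0,0,20],0],[[0,0,40],0],[[0,0,68],0],[[0,0,104],0],[[0,8,138],0],[[0,26,160],0]])

```text
time: 31.77
tool_pos: [421.0, -251.5, 211.6]
tcp_rot: [179.7, 0.2, 82.4]
ft_force: [1.7, 0.1, 0.9]
finger_gap: 65.2
```

```bash
python3 look.py w17
```

```text
31.8167 [ 422.63 -249.14  215.38] [179.47   0.2   82.43] [4.47 0.49 3.25] [ 0.019 -0.094 -0.015] 65.1
```

View pics/w17.png

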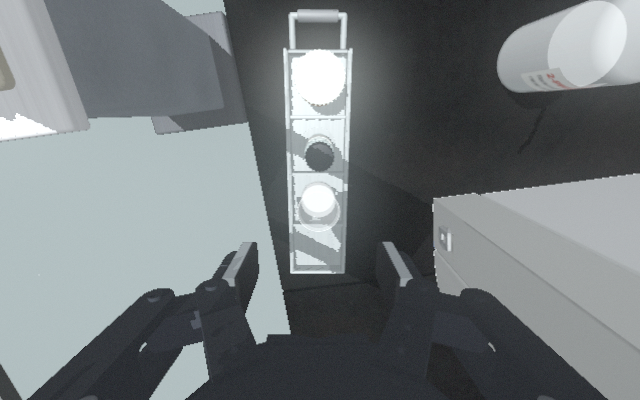

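Emit:
drive_tool(moves=[[[0,12,0],0],[[0,38,0],1],[[-1,74,0],3],[[-1,112,0],5],[[-2,150,0],7],[[-2,190,0],9],[[-3,230,0],11],[[-3,270,0],12.2]])

```text
time: 32.48
tool_pos: [415.6, 22.3, 205.4]
tcp_rot: [-179.9, -0.0, 94.7]
ft_force: [1.8, 0.7, 0.8]
finger_gap: 64.9
```

Emit:
drive_tool(moves=[[[0,40,0],0],[[0,80,0],0],[[-1,120,0],0],[[-1,160,0],0],[[-2,200,0],0],[[-2,236,0],0],[[-3,266,0],0],[[-3,288,0],0]])

```text
time: 33.15
tool_pos: [412.3, 310.9, 205.2]
tcp_rot: [-179.9, 0.0, 94.8]
ft_force: [0.5, -0.1, 0.6]
finger_gap: 65.0
```

Emit:
drive_tool(moves=[[[-0.5,12,0],0],[[-0.5,17,-5],0],[[-0.5,18,-12],0],[[-0.5,18,-20],0],[[-0.5,18,-26],0],[[-0.5,18,-30],0],[[-0.5,18,-30],0],[[-0.5,18,-30],0]])

```text
time: 33.82
tool_pos: [413.5, 325.5, 175.8]
tcp_rot: [-180.0, 0.0, 94.6]
ft_force: [-1.2, 0.1, -0.3]
finger_gap: 64.9
```

```bash
python3 look.py w18
```

```text
33.8667 [413.74 325.86 176.24] [179.99  -0.    94.6 ] [0.66 0.05 0.06] [0.014 0.006 0.019] 65.0
```

View pics/w18.png

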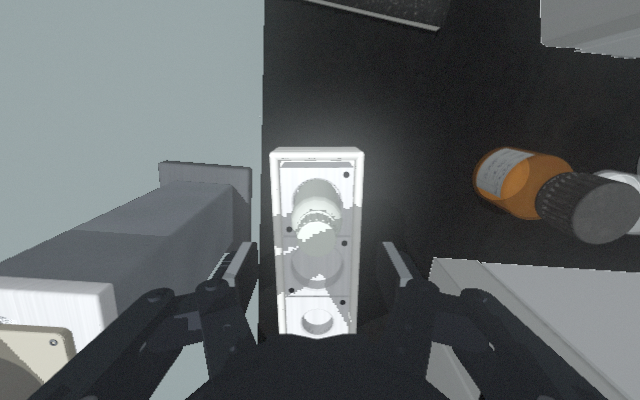

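Emit:
drive_tool(moves=[[[0,0,-5],0],[[0,0,-15],0],[[0,0,-29],0],[[0,0,-44],0],[[0,0,-57],0],[[0,0,-67],0],[[0,0,-73],0],[[0,0,-75],0]])

```text
time: 34.53
tool_pos: [412.7, 325.9, 99.5]
tcp_rot: [-179.9, 0.1, 94.7]
ft_force: [-0.2, 0.1, -0.1]
finger_gap: 64.9
```

Emit:
drive_tool(moves=[[[0,0.3,0],0],[[0,0.3,0],0],[[0,0.3,0],0],[[0,0.3,0],0],[[0,0.3,0],0],[[0,0.3,0],0],[[0,0.3,0],0],[[0,0.3,0],0]], fingers=43, squeeze=20)

```text
time: 35.2
tool_pos: [413.5, 326.7, 101.2]
tcp_rot: [180.0, -0.0, 94.7]
ft_force: [-0.2, 0.6, -0.3]
finger_gap: 42.7
```

```bash
python3 look.py w19
```

```text
35.25 [413.5  326.66 101.15] [180.    -0.    94.65] [0.19 0.42 0.07] [-0.032  0.043 -0.025] 43.0
```

View pics/w19.png

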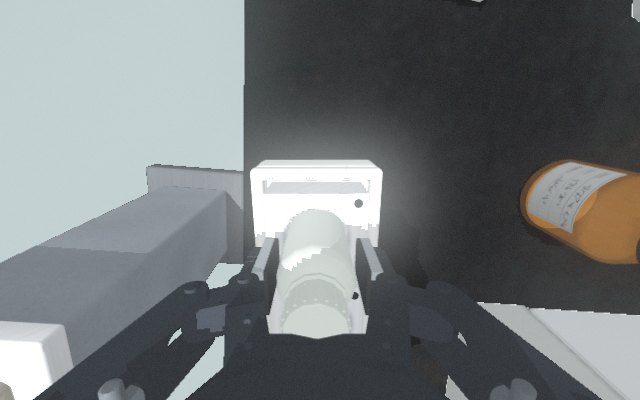

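Emit:
drive_tool(moves=[[[0,0,0],0],[[0,0,0],0],[[0,0,0],0],[[0,0,0],0],[[0,0,0],0],[[0,0,0],0],[[0,0,0],0],[[0,0,0],0]], fingers=30, squeeze=25)

```text
time: 35.92
tool_pos: [413.6, 326.7, 101.3]
tcp_rot: [180.0, -0.0, 94.7]
ft_force: [-1.3, -0.2, 3.7]
finger_gap: 37.5
```

Emit:
drive_tool(moves=[[[0,0,2],0],[[0,0,6],0],[[0,0,12],0],[[0,0,20],0],[[0,0,30],0],[[0,0,44],0],[[0,0,60],0],[[0,0,75],0]])

```text
time: 36.58
tool_pos: [413.6, 326.7, 177.9]
tcp_rot: [180.0, -0.0, 94.7]
ft_force: [-0.6, -0.0, -0.7]
finger_gap: 37.2
```

```bash
python3 look.py w20
```

```text
36.6333 [415.15 327.77 181.56] [ 1.7971e+02 -1.6000e-01  9.4660e+01] [2.09 1.52 2.76] [ 0.13  -0.098  0.001] 37.1
```

View pics/w20.png

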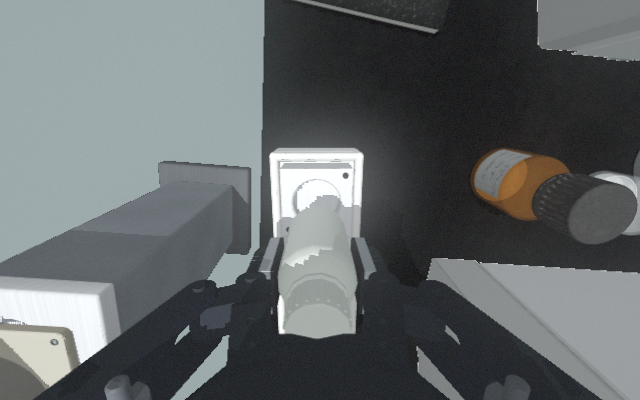

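Emit:
drive_tool(moves=[[[0,-6,3],0],[[0,-20,6],-1],[[0,-44,10],-3],[[0,-76,10],-5],[[0,-114,10],-7],[[0,-154,10],-9],[[0,-194,10],-11],[[0,-234,10],-12.2]])

```text
time: 37.3
tool_pos: [412.5, 90.7, 185.4]
tcp_rot: [-180.0, 0.0, 82.4]
ft_force: [1.1, -0.6, -0.8]
finger_gap: 37.5
```

Emit:
drive_tool(moves=[[[0,-40,0],0],[[0,-80,0],0],[[0,-120,0],0],[[0,-160,0],0],[[0,-200,0],0],[[0,-240,0],0],[[0,-278,0],0],[[0,-312,0],0]])

```text
time: 37.97
tool_pos: [412.3, -221.8, 185.5]
tcp_rot: [-180.0, 0.0, 82.4]
ft_force: [0.5, -0.1, -0.0]
finger_gap: 37.3
```

Emit:
drive_tool(moves=[[[0,-32,0],0],[[0,-60,0],0],[[-1,-84,0],0],[[-1,-102,0],0],[[-1,-114,0],0],[[-1,-119,-8],0],[[-1,-120,-20],0],[[-1,-120,-32],0]])

```text
time: 38.63
tool_pos: [412.3, -338.7, 152.6]
tcp_rot: [-180.0, -0.0, 82.5]
ft_force: [0.2, -0.2, -0.3]
finger_gap: 37.3
```

Emit:
drive_tool(moves=[[[0,0,-10],0],[[0,0,-16],0],[[0,0,-20],0],[[0,0,-20],0],[[0,0,-20],0],[[0,0,-20],0],[[0,0,-20],0],[[0,0,-20],0]])

```text
time: 39.3
tool_pos: [412.8, -339.7, 134.8]
tcp_rot: [179.9, 0.0, 82.5]
ft_force: [0.0, -0.4, -0.9]
finger_gap: 37.3
```

```bash
python3 look.py w21
```

```text
39.35 [ 412.75 -339.63  134.7 ] [1.7995e+02 4.0000e-02 8.2450e+01] [-0.54  0.18 -0.48] [ 0.013 -0.017  0.035] 37.4
```

View pics/w21.png

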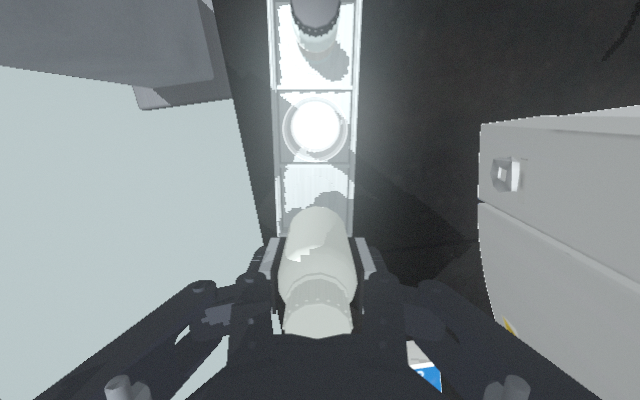

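Run:
```python
from h import *
import pickle
s=pickle.load(open('w21.pkl','rb'))
f=lambda u,v:onz(s,u,v,19)[:2]
u=np.array([0.1288,0.9917])
for v,a,b,l in ((91,271,358,0),(163,276,353.5,-64),(237,281.5,351,-129.5)):
    A,B=f(a,v),f(b,v); m=(A+B)/2; print(m,np.linalg.norm(A-B),'->c4',m-u*(l+96))
```

```text
[ 423.13796067 -247.75398228] 69.3806704207912 ->c4 [ 410.77316067 -342.95718228]
[ 415.63831152 -305.08371991] 66.68075415587643 ->c4 [ 411.51671152 -336.81811991]
[ 407.74780215 -374.3820377 ] 65.01380000135426 ->c4 [ 412.06260215 -341.1600877 ]
```

Emit:
drive_tool(moves=[[[0,0,-4],0],[[0,0,-14],0],[[0,0,-28],0],[[0,0,-42],0],[[0,0,-54],0],[[0,0,-61],0],[[0,0,-65],0],[[0,0,-66],0]])

```text
time: 40.02
tool_pos: [412.0, -338.9, 67.0]
tcp_rot: [-179.9, -0.1, 82.5]
ft_force: [-0.1, -0.6, -0.7]
finger_gap: 37.2
```

Emit:
drive_tool(moves=[[[0,0,-5],0],[[0,0,-8],0],[[0,0,-9],0],[[0,0,-9],0],[[0,0,-9],0],[[0,0,-9],0],[[0,0,-9],0],[[0,0,-9],0]])

```text
time: 40.68
tool_pos: [412.6, -339.5, 59.4]
tcp_rot: [180.0, 0.0, 82.5]
ft_force: [-0.3, 0.1, -0.9]
finger_gap: 37.2
```

Position agrees with the rack measurement; contact is expected at ~54.3.

Emit:
drive_tool(moves=[[[0,0,-1],0],[[0,0,-2],0],[[0,0,-2.8],0],[[0,0,-3.4],0],[[0,0,-4],0],[[0,0,-4.4],0],[[0,0,-4.6],0],[[0,0,-4.6],0]])

```text
time: 41.35
tool_pos: [412.4, -339.3, 54.4]
tcp_rot: [-180.0, -0.0, 82.5]
ft_force: [-0.3, -0.2, -1.4]
finger_gap: 37.3
```

Emit:
drive_tool(moves=[[[0,0,-0.2],0],[[0,0,-0.4],0],[[0,0,-0.6],0],[[0,0,-0.8],0],[[0,0,-0.8],0],[[0,0,-0.8],0],[[0,0,-0.8],0],[[0,0,-0.8],0]])

```text
time: 42.02
tool_pos: [412.6, -339.5, 54.3]
tcp_rot: [180.0, 0.0, 82.5]
ft_force: [-2.8, 2.7, 5.4]
finger_gap: 37.3
```

Emit:
drive_tool(moves=[[[0,0,0],0],[[0,0,0],0],[[0,0,0],0],[[0,0,0],0],[[0,0,0],0],[[0,0,0],0],[[0,0,0],0],[[0,0,0],0]], fingers=60)

```text
time: 42.68
tool_pos: [412.5, -339.3, 53.6]
tcp_rot: [-180.0, -0.0, 82.5]
ft_force: [-0.5, -0.7, -0.5]
finger_gap: 60.1
```

Emit:
drive_tool(moves=[[[0,0,2],0],[[0,0,8],0],[[0,0,20],0],[[0,0,40],0],[[0,0,68],0],[[0,0,104],0],[[0,0,138],0],[[0,0,160],0]])

```text
time: 43.35
tool_pos: [413.4, -340.3, 219.3]
tcp_rot: [179.7, 0.2, 82.5]
ft_force: [0.5, -2.3, 0.2]
finger_gap: 60.1
```

Emit:
drive_tool(moves=[[[0,10,5],0],[[0,25,15],0],[[0,40,25],0],[[0,48,30],0],[[0,50,30],0],[[0,50,30],0],[[0,50,30],0],[[0,50,30],0]])

```text
time: 44.02
tool_pos: [412.1, -289.6, 242.8]
tcp_rot: [-179.9, -0.0, 82.4]
ft_force: [0.0, -1.0, 1.0]
finger_gap: 59.8
```

```bash
python3 look.py w22 1
python3 - <<'E'
from h import *
s=snap('side','pics/w22side.png'); a=cv2.imread('pics/w22side.png'); cv2.imwrite('pics/w22sz.png',cv2.resize(a[120:320,230:430],None,fx=3,fy=3,interpolation=cv2.INTER_CUBIC))
E
```

```text
44.1167 [ 412.14 -289.65  242.89] [-1.7993e+02 -3.0000e-02  8.2420e+01] [-0.13  0.12  0.77] [ 0.012  0.007 -0.002] 60.1
```

View pics/w22.png

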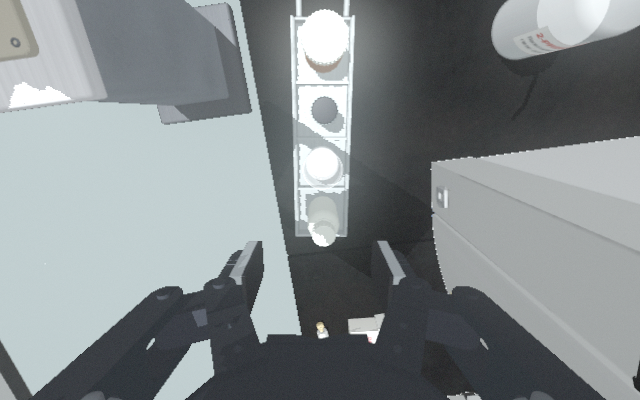

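View pics/w22sz.png

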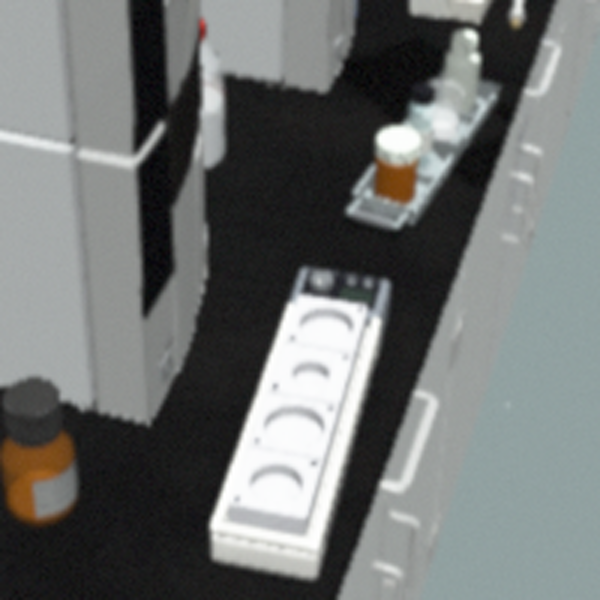

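View pics/w22s.png

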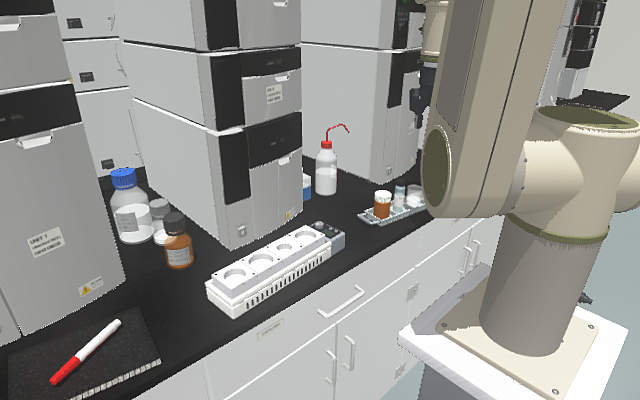

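Run:
```python
from h import *
import pickle
s=pickle.load(open('w22.pkl','rb'))
print(onz(s,321,236,93),onz(s,324,110,98),onz(s,325.5,36,75),onz(s,322,165,59))
x=r.sense();print(x['time'],x['finger_gap'],x['ft_force'])
print(r.hand_in())
```

```text
[ 409.7987563  -339.46393936   93.        ] [ 428.69436179 -212.65629543   98.        ] [ 438.65127716 -148.37519224   75.        ] [ 420.2963291  -269.89072558   59.        ]
44.1667 60.04251135442162 [-0.45766871 -0.8636663   0.45011583]
the job is handed in; nothing more can be done
None
```

All four vessels are now in the rack in the same order. Counting from the control panel, the thermostat row was jar, vial, beaker, flask, and from the handle the rack row is now jar, vial, beaker, flask. I lowered each one in small steps until I felt light contact of about 4–7 N, then released it and backed off upwards. The job was handed in at about 44 s.

**Last checks:** the wrist and side views show the thermostat empty and all four vessels standing. The bottles behind look unmoved. The gripper is open and about 190 mm above the rack floor, touching nothing. The tops of the jar, vial and flask measured within 3 mm of where I released them.

**Where checks disagreed:** the beaker's top measured about 6 mm off along the row; I think that is the bright inside base being read instead of the clear rim. Separate rack measurements differed by up to about 6 mm along the row. Both are within the 8 mm or more of free space on each side of every vessel. The flask and beaker were only seen standing from above and from the side, because the arm partly hid them in the scene view.

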